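# Rock the diverter gate and feed the valve balls down the other chute

### The arm

A 6-joint arm with a two-finger parallel gripper is mounted at the origin on the work surface. World frame = base frame: x ahead of the robot, y to its left, z up, the work surface at z = 0. Lengths are in m, angles in rad, forces in N, time in s.
With the tool pointing down it reaches from about 0.375 to 0.9 m from the base axis. Payload 3.1 kg.
Tool frame: the origin (TCP) lies at the very end of the fingers, on their centre line; the grasp point (between the pads) lies 19 mm behind it; z points along the fingers, y is the direction in which the jaws open and shut (so a half turn about z gives the same grasp; the last joint's range is limited). The gripper opens to 85 mm and grips with 20 to 120 N. Pads are 22 mm wide; open, the fingers measure 114 mm over their backs; the gripper's body (76 mm by 85 mm) begins 54 mm behind the grasp point. The pads swing forward as they close: fully open they stand 13 mm farther back than shut.
Start: joints at [-1.518, 0.527, 1.433, -0, 1.181, -0.178], TCP at [0.144, -0.608, 0.231] pointing down, gripper open.
Joint ranges: [-3.08, 3.08], [-0.75, 2.2], [0.22, 2.44], [-1.43, 4.57], [0, 2.65], [-2.85, 2.85]. Speed limits (rad/s): [2.79, 2.79, 3.14, 3.14, 3.14, 3.14].

### API

Orientations are given as a unit quaternion [x, y, z, w].
In Python, from station import manip gives the robot as it stands.
- The arm moves only by the tool send_rows, never from a script. Its argument "motion" is a list of rows, each an object with "gripper": the finger opening in mm, from 0 to 85.4; "travel": the shift along the tool's x, y, z in mm, a list of three; "rotation": the turn, a rotation vector about the tool's x, y, z in degrees, a list of three. In form: [{"gripper": gripper, "travel": [x, y, z], "rotation": [ax, ay, az]}, ...]. A call has 1 to 12 rows; each row shifts and turns the commanded pose from where the row before left it, along the tool's axes as they then stand; what a row does not reach is not made up. A row lasts 1/12 s, in which the tool goes at most 41.7 mm and 7.16 degrees, less where a joint would pass 70% of its speed; a pose out of reach is approached as far as the arm can. A call is refused whole if a number of a shift passes 41.7 or a number of a turn 7.16, either way. A call with a gripper value outside its range is refused whole. The fingers move at their own pace and stop on an object; "newtons" is the grip in N (left out, the last holds). Time passes only in rows, so rows that do not move let the fingers close. It gives the time, the measured TCP pose, the force and the opening at its end, in the units of the state.
- manip.sense(): the state, without advancing time (a new reading comes with each control period).
- manip.snapshot(name): name is "side" or "top"; returns the picture (480x640x3 uint8, red, green, blue); there is no depth.
- manip.calibration(name): a dict with "fx", "fy", "cx", "cy" (pixels), "cam_to_world" (4x4, takes a point from camera to world coordinates). Camera axes: x right, y down, z forward; pixel columns grow to the right and rows downward; lengths in m; the calibration is good to about 2 mm. A picture is of the moment at which its call begins. calibration takes no time and is no camera call.
- manip.sign_off(): hands the job in, once; it reports no verdict.
The state is a dict: "t": time; "q": joint angles; "qd": joint speeds; "tau": joint torques, N m; "tcp_pos": TCP position; "tool_rot": TCP orientation; "force": force on the tool from outside, world axes, zero at the start; "ft_torque": the same for the moment, N m; "finger_gap": opening from 0.0 (shut) to 1.0 (fully open).
Only numpy, scipy, OpenCV 4.12 (cv2) and the standard library are available. Lean on these libraries where they do the work, as an engineer would, in place of code of your own. Each camera call takes 0.05 s, during which the arm holds its last target. There are 200 camera calls.

### The job

The bin on the left of the ball sorter is full. With a fingertip, press the raised right-hand end of the seesaw gate down until the gate has rocked fully over to its other stop; only then push the two brass balls waiting on the feed track over the sill, so that both run down the right-hand chute into the empty right bin. Pick nothing up, let no ball go left, leave the other things on the bench alone, and finish with the gate still over and the hand clear.

Things in the scene. Friction and masses are not known exactly. Their poses are not given: they have to be found in the camera images.
- sorter: Fixed grey steel ball sorter, 540 mm wide (y), 195 mm deep. Origin on the table under the middle of the seesaw gate; x points from feed track to gate, y to the left chute and bin, z up; turned by up to 0.3 rad. A ball that leaves the track drops 14 mm onto the middle of the gate, is stopped by its far wall (x = 21 mm, top z = 147 mm), rolls to the low end, down the chute and into the bin.
- gate (a joint): Tilt in rad of the seesaw gate, an aluminium trough 170 mm long along the sorter's y, across the feed mouth; axle along x at z = 100 mm. Stops at -0.24 (left end down, feeds left) and +0.24 (right end down, feeds right). Starts left end down. Its friction pivot stays where it is left; about 1.5 N on a tab moves it.
- right_tab (a point): Middle of the top of the flat press tab at the gate's right (-y) end: a plate 34 mm (x) by 32 mm (y), 4 mm thick, on the feed-track side of the trough, 40 mm to -x and 69 mm to -y of the gate's middle, flush with the top of the trough wall. Moves with the gate: 138 mm above the table fully up, 105 mm fully down.
- left_tab (a point): The same on the left end of the gate (low at the start).
- track_sill (a point): Middle of the sill at floor level (z = 120 mm), sorter x = -32 mm: a half-round ridge 3 mm high across the feed track, 5 mm before its mouth. A ball pushed past it rolls on by itself. The track: open on top and at the back, x = -142 to -27 mm at y = 0, 34 mm wide inside, side walls 10 mm high, floor falling 4 degrees to the gate (z = 128 mm at the back).
- front_ball_center (a point): Centre of the front brass ball, 30 mm in diameter, about 110 g; at the start it rests on the feed track against the sill.
- rear_ball_center (a point): Centre of the rear brass ball, alike, resting behind the front ball (touching it, on the side away from the gate). Pushing it towards the gate pushes both, about 1 N each.
- right_bin (a point): Middle of the inner floor of the right bin (empty): inside 60 mm by 88 mm, floor 12 mm above the table, walls to 92 mm at its outer end and 76 mm at its sides.
- left_bin (a point): The same for the left bin, full of balls stuck fast.
- elbow: Loose bystander: brass elbow fitting standing upright, 60 mm high, in front of the left chute. Origin under its upright leg.
- flux_jar: Loose bystander: white jar 52 mm wide, 60 mm high, in front of the right chute. Origin under its middle.
- union: Loose bystander: brass ring 40 mm wide, 22 mm high, in front of the left bin. Origin under its middle.
- tee: Loose bystander: copper tee lying in front of the right bin, 75 mm long, 52 mm high. Origin under its middle.
- brass_tube: Loose bystander: brass tube 190 mm long, 24 mm high, lying behind the sorter, left. Origin under its middle.
- wire_brush: Loose bystander: brush lying behind the sorter, right. Origin under its middle.
- wrench: Loose bystander: steel wrench lying at the right of the robot. Origin under its middle.
Mind the look-alikes: they are no part of the job. What is shaped like the part that bears rear_ball_center but purple is not meant.

How it is judged:
On the way, in this order (a step that is already met when the one before it is completed fails the run):
1. the gate is rocked over to its right stop while both balls still wait on the feed track (value of joint gate above 0.2 rad and x of each of front_ball_center, rear_ball_center in the frame of sorter below -0.034 m and z of each of front_ball_center, rear_ball_center in the frame of sorter above 0.125 m), for 0.1 s.
2. a ball has rolled onto the gate (((x of front_ball_center in the frame of sorter between -0.02 and 0.02 m and y of front_ball_center in the frame of sorter between -0.1 and 0.03 m and z of front_ball_center in the frame of sorter below 0.14 m) or (x of rear_ball_center in the frame of sorter between -0.02 and 0.02 m and y of rear_ball_center in the frame of sorter between -0.1 and 0.03 m and z of rear_ball_center in the frame of sorter below 0.14 m))).
3. both balls lie in the right bin (y of front_ball_center in the frame of sorter between -0.266 and -0.175 m and x of front_ball_center in the frame of sorter between -0.03 and 0.03 m and z of each of front_ball_center, rear_ball_center in the frame of sorter below 0.06 m and y of rear_ball_center in the frame of sorter between -0.266 and -0.175 m and x of rear_ball_center in the frame of sorter between -0.03 and 0.03 m), for 0.2 s.
At the end, for the whole second after the job is handed in: Both balls lie in the right bin (inside its walls, centres under 60 mm above the table, slower than 0.1 m/s) and the gate stands at more than 0.2 rad towards its right stop (stop at 0.24) (all of step 3 and value of joint gate above 0.2 rad and linear speed of each of front_ball, rear_ball below 0.1 m/s); the robot touches nothing.
It fails at once if a ball is lifted off the track (centre above 165 mm) (height (world z) of any of front_ball_center, rear_ball_center above 0.165 m).
It fails at once if a ball runs to the left chute (y of any of front_ball_center, rear_ball_center in the frame of sorter above 0.06 m).
It fails at once if a ball is carried over to the right instead of rolling there (to the right of the gate with its centre above 125 mm) ((y of front_ball_center in the frame of sorter below -0.1 m and z of front_ball_center in the frame of sorter above 0.125 m) or (y of rear_ball_center in the frame of sorter below -0.1 m and z of rear_ball_center in the frame of sorter above 0.125 m)).
It fails at once if a bystander is moved by more than 20 mm (distance of any of elbow, flux_jar, union, tee, brass_tube, wire_brush, wrench from where it was at the start of the episode above 0.02 m).
It also fails if it takes over 45 s, if anything falls off the work surface, if the arm or the gripper's body presses on something with over 40 N, if the wrist force passes 120 N, or if a joint passes its speed limit or range.

## Working session

There is one attempt and no reset: what is moved stays moved. The work goes in short steps, Python scripts to look and compute and a tool call to move; the robot and the scene stay as the last step left them, time stands still between calls to the robot, and variables do not carry over. Pictures are saved under pics/ and viewed, about 8 in all and at most 12, crops included, and the job is handed in when it is done.

Besides the shell and the picture viewer there is one more tool, called after ">>>" by a JSON object that holds its "method" and its "body". send_rows: Moves the arm, as the interface text tells. Its arguments: {"type":"object","properties":{"motion":{"type":"array","items":{"type":"object","properties":{"gripper":{"type":"number"},"travel":{"type":"array","items":{"type":"number"}},"rotation":{"type":"array","items":{"type":"number"}}}}},"newtons":{"type":"number"}},"required":["motion"]}

```bash
mkdir -p pics; cat > h.py <<'E'
import numpy as np,cv2
from station import manip
def snap(n,f):
    im=cv2.cvtColor(np.asarray(manip.snapshot(n)),cv2.COLOR_RGB2BGR); cv2.imwrite('pics/'+f,im); return im
def ray(n,u,v):
    c=manip.calibration(n);T=np.array(c['cam_to_world'])
    d=T[:3,:3]@np.array([(u-c['cx'])/c['fx'],(v-c['cy'])/c['fy'],1]); return T[:3,3],d
def onz(n,u,v,z):
    o,d=ray(n,u,v); return o+d*(z-o[2])/d[2]
def proj(n,p):
    c=manip.calibration(n);T=np.linalg.inv(np.array(c['cam_to_world']));q=T[:3,:3]@p+T[:3,3]
    return c['fx']*q[0]/q[2]+c['cx'],c['fy']*q[1]/q[2]+c['cy']
E
python3 - <<'E'
from h import *
snap('top','t0.png');snap('side','s0.png')
for n in('top','side'):print(manip.calibration(n))
s=manip.sense();print(s['t'],s['tcp_pos'],s['tool_rot'],s['force'])
E
```

```text
{'fx': 467.083885913745, 'fy': 467.083885913745, 'cx': 315.7066046357923, 'cy': 236.93063147066798, 'cam_to_world': array([[-0.00844962, -0.99798575,  0.06287319,  0.4506166 ],
       [-0.99935186,  0.01062798,  0.0343935 , -0.0849046 ],
       [-0.03499244, -0.06254183, -0.99742872,  1.13674793],
       [ 0.        ,  0.        ,  0.        ,  1.        ]])}
{'fx': 465.1462292264549, 'fy': 465.1462292264549, 'cx': 315.1225794872676, 'cy': 238.73541105506712, 'cam_to_world': array([[-0.75507565, -0.51047043,  0.41143737,  0.14014814],
       [-0.65561189,  0.58230229, -0.48072559,  0.38980917],
       [ 0.00581528, -0.63272742, -0.77435276,  0.86411938],
       [ 0.        ,  0.        ,  0.        ,  1.        ]])}
0.1 [ 0.14356153 -0.60762251  0.23043398] [ 9.93291816e-01  1.15630416e-01  5.64209141e-05 -9.85540931e-04] [ 0.87181138 -0.04850524 -0.42295575]
```

View pics/t0.png

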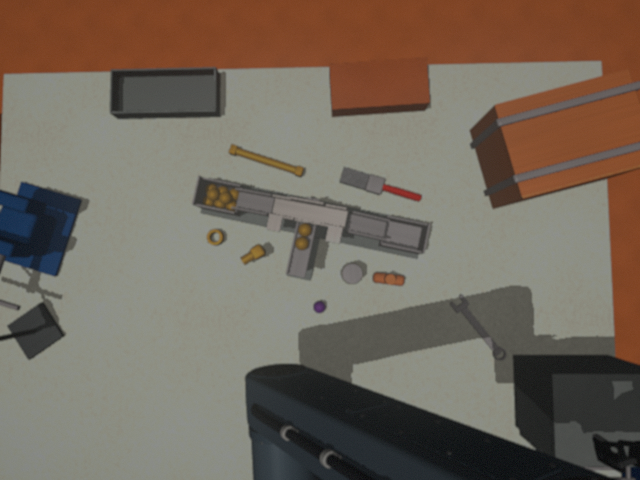

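View pics/s0.png

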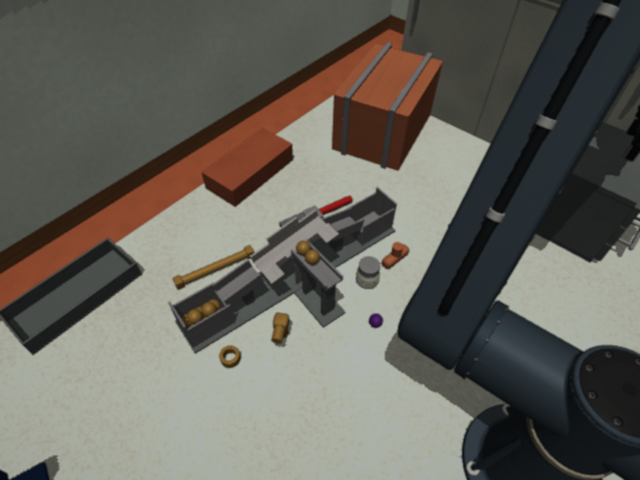

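Top view: the brass balls on the track are at about (305,229) and (302,243), and the raised right tab is near (334,236). The purple ball at (319,306) lies on the bench, so it is the look-alike. The balls in the left bin (220,195) are the stuck ones. Next I'll measure these and confirm them in one crop.

```bash
python3 - <<'E'
from h import *
im=cv2.imread('pics/t0.png');hsv=cv2.cvtColor(im,cv2.COLOR_BGR2HSV)
m=cv2.inRange(hsv,(10,120,60),(30,255,255))
x0,y0=180,160
c=cv2.resize(im[y0:290,x0:440],None,fx=3,fy=3,interpolation=cv2.INTER_CUBIC)
cv2.imwrite('pics/c0.png',c)
mm=np.zeros_like(m);mm[218:256,290:318]=m[218:256,290:318]
cs,_=cv2.findContours(mm,0,2)
for k in cs: print('ball blob',cv2.contourArea(k),cv2.minAreaRect(k))
# side mask
im=cv2.imread('pics/s0.png');hs=cv2.cvtColor(im,cv2.COLOR_BGR2HSV);m=cv2.inRange(hs,(10,120,60),(30,255,255))
mm=np.zeros_like(m);mm[232:272,290:325]=m[232:272,290:325]
for k in cv2.findContours(mm,0,2)[0]: print('side blob',cv2.contourArea(k),cv2.minAreaRect(k))
for uv in((305,229),(302,243)):print(onz('top',*uv,.137))
E
```

```text
ball blob 85.5 ((301.5, 243.0), (10.0, 11.0), 90.0)
ball blob 89.5 ((304.20001220703125, 229.4000244140625), (10.733125686645508, 10.733126640319824), 63.43495178222656)
side blob 253.5 ((307.2500305175781, 251.75003051757812), (25.45584487915039, 13.435027122497559), 45.0)
[ 0.5309645  -0.02754416  0.137     ]
[ 0.50089716 -0.02088472  0.137     ]
```

View pics/c0.png

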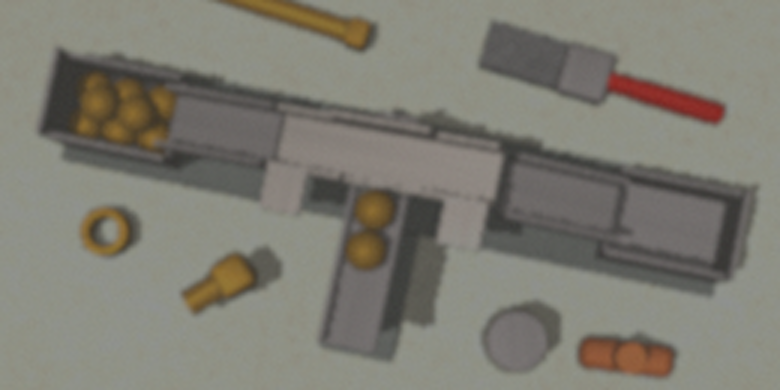

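```bash
python3 - <<'E'
from h import *
f=lambda c,z:onz('top',180+(c[0]-1)/3,160+(c[1]-1)/3,z)
L=f((51,91),.092);R=f((746,235),.092)
print('ends',L,R,np.linalg.norm(L-R))
a=(L-R)[:2];yaw=np.arctan2(-a[0],a[1]);print('yaw',yaw)
ex=np.array([np.cos(yaw),np.sin(yaw)]);ey=np.array([-ex[1],ex[0]])
rt=f((462,221),.138);lt=f((284,187),.105)
fb=f((374,209),.137);rb=f((366,250),.139)
print(rt,lt,fb,rb)
fb=onz('top',304.2,229.4,.1365);rb=onz('top',301.5,243,.1385)
E0=[rt[:2]+40*ex/1e3+69*ey/1e3, lt[:2]+40*ex/1e3-69*ey/1e3, (L+R)[:2]/2, fb[:2]+.05*ex, rb[:2]+.08*ex]
print('origins',*E0)
# forward kin of track back
print('trackback mid',f((357,352),.138))
E
```

```text
ends [0.62643844 0.22144669 0.092     ] [ 0.51142213 -0.29941163  0.092     ] 0.5334061702682562
yaw -0.2173330093865504
[ 0.52088303 -0.08902137  0.138     ] [0.54993391 0.04253855 0.105     ] [ 0.53026184 -0.02610387  0.137     ] [ 0.50080386 -0.02029761  0.139     ]
origins [ 0.57482027 -0.03026957] [ 0.57411474 -0.03346334] [ 0.56893029 -0.03898247] [ 0.57898487 -0.03656756] [ 0.57895074 -0.03715754]
trackback mid [ 0.42824664 -0.01333991  0.138     ]
```

Crop: it confirms two brass balls on the feed track at crop (374,209) and (366,250), with the purple one elsewhere. The right tab is at (462,221). Fit: origin ≈ (0.576, -0.034), yaw ≈ -0.215, and the five estimates agree to about 6 mm. First I turn the tool so that tool x = sorter y and tool y = sorter x, with the fingers shut.

>>> {"method": "send_rows", "body": {"motion": [{"gripper": 0, "travel": [0, 0, 0], "rotation": [0, 0, -7.15]}, {"gripper": 0, "travel": [0, 0, 0], "rotation": [0, 0, -7.15]}, {"gripper": 0, "travel": [0, 0, 0], "rotation": [0, 0, -7.15]}, {"gripper": 0, "travel": [0, 0, 0], "rotation": [0, 0, -7.15]}, {"gripper": 0, "travel": [0, 0, 0], "rotation": [0, 0, -7.15]}, {"gripper": 0, "travel": [0, 0, 0], "rotation": [0, 0, -7.15]}, {"gripper": 0, "travel": [0, 0, 0], "rotation": [0, 0, -7.15]}, {"gripper": 0, "travel": [0, 0, 0], "rotation": [0, 0, -7.15]}, {"gripper": 0, "travel": [0, 0, 0], "rotation": [0, 0, -7.15]}, {"gripper": 0, "travel": [0, 0, 0], "rotation": [0, 0, 0]}]}}

```text
t: 0.93
tcp_pos: [0.1436, -0.6078, 0.2308]
tool_rot: [0.779, 0.628, 0.0, -0.001]
force: [0.0, -0.3, 0.0]
finger_gap: 0.002
```

>>> {"method": "send_rows", "body": {"motion": [{"gripper": 0, "travel": [29, 13, 0]}, {"gripper": 0, "travel": [29, 13, 0]}, {"gripper": 0, "travel": [29, 13, 0]}, {"gripper": 0, "travel": [29, 13, 0]}, {"gripper": 0, "travel": [29, 13, 0]}, {"gripper": 0, "travel": [29, 13, 0]}, {"gripper": 0, "travel": [29, 13, 0]}, {"gripper": 0, "travel": [29, 13, 0]}, {"gripper": 0, "travel": [29, 13, 0]}, {"gripper": 0, "travel": [29, 13, 0]}]}}

```text
validation failed for argument at $.mo...
```

>>> {"method": "send_rows", "body": {"motion": [{"gripper": 0, "travel": [29, 13, 0], "rotation": [0, 0, 0]}, {"gripper": 0, "travel": [29, 13, 0], "rotation": [0, 0, 0]}, {"gripper": 0, "travel": [29, 13, 0], "rotation": [0, 0, 0]}, {"gripper": 0, "travel": [29, 13, 0], "rotation": [0, 0, 0]}, {"gripper": 0, "travel": [29, 13, 0], "rotation": [0, 0, 0]}, {"gripper": 0, "travel": [29, 13, 0], "rotation": [0, 0, 0]}, {"gripper": 0, "travel": [29, 13, 0], "rotation": [0, 0, 0]}, {"gripper": 0, "travel": [29, 13, 0], "rotation": [0, 0, 0]}, {"gripper": 0, "travel": [29, 13, 0], "rotation": [0, 0, 0]}, {"gripper": 0, "travel": [29, 13, 0], "rotation": [0, 0, 0]}]}}

```text
t: 1.77
tcp_pos: [0.3333, -0.3514, 0.2312]
tool_rot: [0.78, 0.625, 0.0, -0.0]
force: [0.8, -0.5, 0.2]
finger_gap: 0.0
```

>>> {"method": "send_rows", "body": {"motion": [{"gripper": 0, "travel": [29, 13, 0], "rotation": [0, 0, 0]}, {"gripper": 0, "travel": [29, 13, 0], "rotation": [0, 0, 0]}, {"gripper": 0, "travel": [29, 13, 0], "rotation": [0, 0, 0]}, {"gripper": 0, "travel": [29, 13, 0], "rotation": [0, 0, 0]}, {"gripper": 0, "travel": [29, 13, 0], "rotation": [0, 0, 0]}, {"gripper": 0, "travel": [29, 13, 0], "rotation": [0, 0, 0]}, {"gripper": 0, "travel": [29, 13, 0], "rotation": [0, 0, 0]}, {"gripper": 0, "travel": [29, 13, 0], "rotation": [0, 0, 0]}, {"gripper": 0, "travel": [29, 13, 0], "rotation": [0, 0, 0]}, {"gripper": 0, "travel": [0, 0, 0], "rotation": [0, 0, 0]}]}}

```text
t: 2.6
tcp_pos: [0.5054, -0.1189, 0.2313]
tool_rot: [0.779, 0.627, 0.001, 0.0]
force: [0.7, -0.7, -0.1]
finger_gap: 0.001
```

```bash
python3 - <<'E'
from h import *
s=manip.sense();p=np.array(s['tcp_pos']);O=np.array([.576,-.034]);a=-.215;R=np.array([[np.cos(a),-np.sin(a)],[np.sin(a),np.cos(a)]])
print(p,s['force'],'sorter',(p[:2]-O)@R*1000, proj('side',p))
im=snap('side','s1.png')
cv2.imwrite('pics/c1.png',cv2.resize(im[140:340,200:460],None,fx=3,fy=3,interpolation=cv2.INTER_CUBIC))
E
```

```text
[ 0.50542239 -0.11891545  0.2313273 ] [ 0.74509914 -0.71065683 -0.09967807] sorter [-50.83617184 -98.01793824] (np.float64(343.52835096620123), np.float64(195.46767616238415))
```

View pics/c1.png

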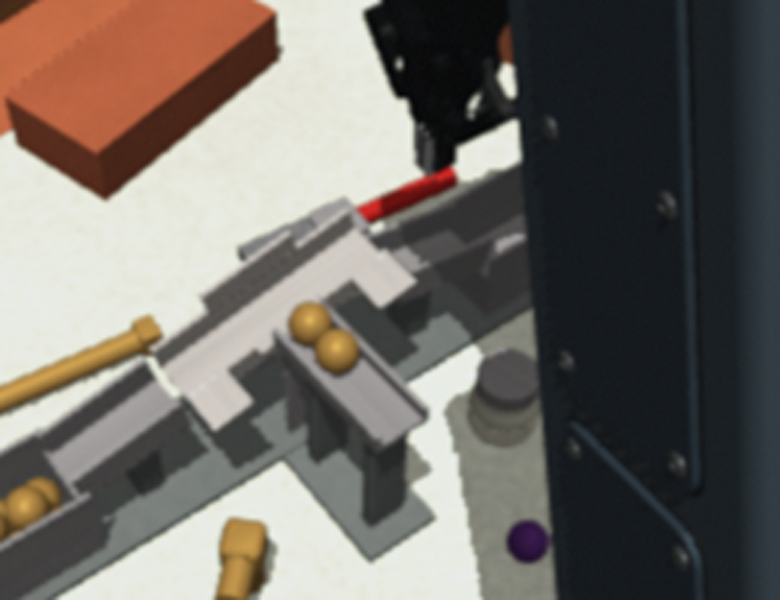

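Side crop: the fingertips at (435,165) match the projected TCP. The tab centre is at about (383,279), and the balls at (311,323) and (338,350) are undisturbed. I'll cross-check these against the top view.

```bash
python3 - <<'E'
from h import *
O=np.array([.576,-.034]);a=-.215;R=np.array([[np.cos(a),-np.sin(a)],[np.sin(a),np.cos(a)]])
f=lambda c,z:onz('side',200+(c[0]-1)/3,140+(c[1]-1)/3,z)
for n,c,z in(('tab',(383,279),.138),('ltab',(218,402),.105),('fb',(311,323),.1365),('rb',(338,350),.1385)):
    p=f(c,z);print(n,p,(p[:2]-O)@R*1000)
for n,uv,z in(('tab',(333.7,233.3),.138),('fb',(304.2,229.4),.1365),('rb',(301.5,243),.1385)):
    p=onz('top',*uv,z);print(n,p,(p[:2]-O)@R*1000)
E
```

```text
tab [ 0.51771532 -0.08943907  0.138     ] [-45.11497632 -66.59754583]
ltab [0.5486552  0.04210952 0.105     ] [-42.95299604  68.5232632 ]
fb [ 0.52990997 -0.02975933  0.1365    ] [-45.93360571  -5.69015582]
rb [ 0.50067612 -0.02353782  0.1385    ] [-75.82172664  -5.84885556]
tab [ 0.52095382 -0.08909349  0.138     ] [-42.02476774 -65.56900119]
fb [ 0.53016107 -0.02578626  0.1365    ] [-46.53593795  -1.7549846 ]
rb [ 0.50083266 -0.01990745  0.1385    ] [-76.44332414  -2.26867067]
```

>>> {"method": "send_rows", "body": {"motion": [{"gripper": 0, "travel": [15, 4, 0], "rotation": [0, 0, 0]}, {"gripper": 0, "travel": [14, 3, 0], "rotation": [0, 0, 0]}, {"gripper": 0, "travel": [0, 0, 20], "rotation": [0, 0, 0]}, {"gripper": 0, "travel": [0, 0, 20], "rotation": [0, 0, 0]}, {"gripper": 0, "travel": [0, 0, 20], "rotation": [0, 0, 0]}, {"gripper": 0, "travel": [0, 0, 20], "rotation": [0, 0, 0]}, {"gripper": 0, "travel": [0, 0, 5], "rotation": [0, 0, 0]}, {"gripper": 0, "travel": [0, 0, 0], "rotation": [0, 0, 0]}]}}

```text
t: 3.32
tcp_pos: [0.5143, -0.0965, 0.1449]
tool_rot: [0.78, 0.626, -0.001, -0.002]
force: [0.5, 0.7, 1.2]
finger_gap: 0.006
```

>>> {"method": "send_rows", "body": {"motion": [{"gripper": 0, "travel": [0, 0, 4], "rotation": [0, 0, 0]}, {"gripper": 0, "travel": [0, 0, 4], "rotation": [0, 0, 0]}, {"gripper": 0, "travel": [0, 0, 4], "rotation": [0, 0, 0]}, {"gripper": 0, "travel": [0, 0, 4], "rotation": [0, 0, 0]}, {"gripper": 0, "travel": [0, 0, 4], "rotation": [0, 0, 0]}, {"gripper": 0, "travel": [0, 0, 0], "rotation": [0, 0, 0]}]}}

```text
t: 3.82
tcp_pos: [0.516, -0.0961, 0.126]
tool_rot: [0.779, 0.627, 0.0, 0.0]
force: [0.2, 0.6, 0.1]
finger_gap: -0.0
```

>>> {"method": "send_rows", "body": {"motion": [{"gripper": 0, "travel": [0, 0, 3], "rotation": [0, 0, 0]}, {"gripper": 0, "travel": [0, 0, 3], "rotation": [0, 0, 0]}, {"gripper": 0, "travel": [0, 0, 3], "rotation": [0, 0, 0]}, {"gripper": 0, "travel": [0, 0, 3], "rotation": [0, 0, 0]}, {"gripper": 0, "travel": [0, 0, 0], "rotation": [0, 0, 0]}]}}

```text
t: 4.23
tcp_pos: [0.5158, -0.096, 0.1137]
tool_rot: [0.779, 0.627, -0.0, -0.0]
force: [0.3, -0.2, 0.6]
finger_gap: -0.0
```

>>> {"method": "send_rows", "body": {"motion": [{"gripper": 0, "travel": [0, 0, 2], "rotation": [0, 0, 0]}, {"gripper": 0, "travel": [0, 0, 2], "rotation": [0, 0, 0]}, {"gripper": 0, "travel": [0, 0, 2], "rotation": [0, 0, 0]}, {"gripper": 0, "travel": [0, 0, 0], "rotation": [0, 0, 0]}]}}

```text
t: 4.57
tcp_pos: [0.5158, -0.096, 0.1079]
tool_rot: [0.779, 0.627, -0.0, -0.0]
force: [-0.4, -0.4, 0.5]
finger_gap: 0.001
```

```bash
python3 - <<'E'
from h import *
a=snap('side','s2.png')[140:340,200:460];b=snap('top','t2.png')[160:290,180:440]
r=lambda i,k:cv2.resize(i,None,fx=k,fy=k,interpolation=cv2.INTER_CUBIC)
a=r(a,1.5);b=r(b,1.5);cv2.imwrite('pics/c2.png',r(np.vstack([a,b]),1.2));print(manip.sense()['force'])
E
```

```text
[0.09023931 0.48494366 0.48212985]
```

View pics/c2.png

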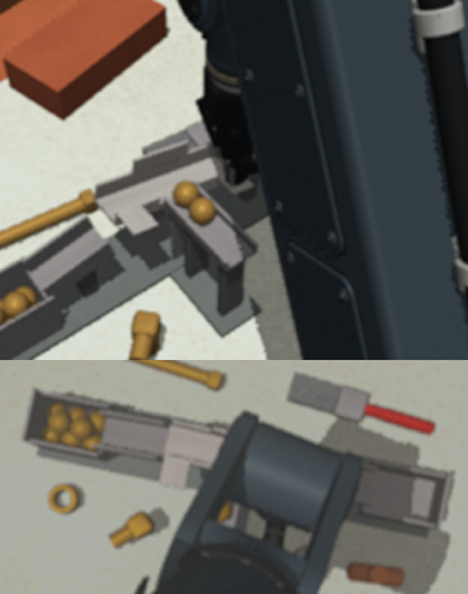

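The view shows the gate tipped: the left end is up and both balls are still on the track. I keep pressing until the stop shows in the force.

>>> {"method": "send_rows", "body": {"motion": [{"gripper": 0, "travel": [0, 0, 2], "rotation": [0, 0, 0]}, {"gripper": 0, "travel": [0, 0, 1], "rotation": [0, 0, 0]}, {"gripper": 0, "travel": [0, 0, 0], "rotation": [0, 0, 0]}]}}

```text
t: 4.92
tcp_pos: [0.5159, -0.0958, 0.107]
tool_rot: [0.779, 0.627, 0.0, -0.0]
force: [-3.7, 0.8, 14.3]
finger_gap: -0.001
```

>>> {"method": "send_rows", "body": {"motion": [{"gripper": 0, "travel": [0, 0, 1], "rotation": [0, 0, 0]}, {"gripper": 0, "travel": [0, 0, 0.5], "rotation": [0, 0, 0]}, {"gripper": 0, "travel": [0, 0, 0], "rotation": [0, 0, 0]}]}}

```text
t: 5.17
tcp_pos: [0.5159, -0.0958, 0.1068]
tool_rot: [0.779, 0.627, 0.0, 0.0]
force: [-4.6, 0.8, 24.2]
finger_gap: -0.004
```

The stop is reached: z holds at 107 mm while the force rises from 14 to 24 N. I now lift and go behind the rear ball.

>>> {"method": "send_rows", "body": {"motion": [{"gripper": 0, "travel": [0, 0, -5], "rotation": [0, 0, 0]}, {"gripper": 0, "travel": [0, 0, -20], "rotation": [0, 0, 0]}, {"gripper": 0, "travel": [0, 0, -25], "rotation": [0, 0, 0]}, {"gripper": 0, "travel": [0, 0, -25], "rotation": [0, 0, 0]}, {"gripper": 0, "travel": [0, 0, -20], "rotation": [0, 0, 0]}, {"gripper": 0, "travel": [0, -25, 0], "rotation": [0, 0, 0]}, {"gripper": 0, "travel": [0, -25, 0], "rotation": [0, 0, 0]}, {"gripper": 0, "travel": [23, -25, 0], "rotation": [0, 0, 0]}, {"gripper": 0, "travel": [24, 0, 0], "rotation": [0, 0, 0]}, {"gripper": 0, "travel": [23, 0, 0], "rotation": [0, 0, 0]}, {"gripper": 0, "travel": [0, 0, 0], "rotation": [0, 0, 0]}, {"gripper": 0, "travel": [0, 0, 0], "rotation": [0, 0, 0]}]}}

```text
t: 6.17
tcp_pos: [0.4575, -0.0107, 0.1988]
tool_rot: [0.778, 0.628, -0.0, -0.0]
force: [-0.0, -0.4, -0.5]
finger_gap: -0.004
```

```bash
python3 - <<'E'
from h import *
s=manip.sense();p=np.array(s['tcp_pos']);O=np.array([.576,-.034]);a=-.215;R=np.array([[np.cos(a),-np.sin(a)],[np.sin(a),np.cos(a)]])
print(p,s['force'],'sorter',(p[:2]-O)@R*1000, (np.array(proj('side',p))-[200,140])*3)
im=snap('side','s3.png')
cv2.imwrite('pics/c3.png',cv2.resize(im[140:340,200:460],None,fx=3,fy=3,interpolation=cv2.INTER_CUBIC))
E
```

```text
[ 0.45746968 -0.01070047  0.19875493] [-2.24531854e-04 -3.58042773e-01 -4.75606747e-01] sorter [-120.77221743   -2.52504683] [377.17399056 339.14102318]
```

View pics/c3.png

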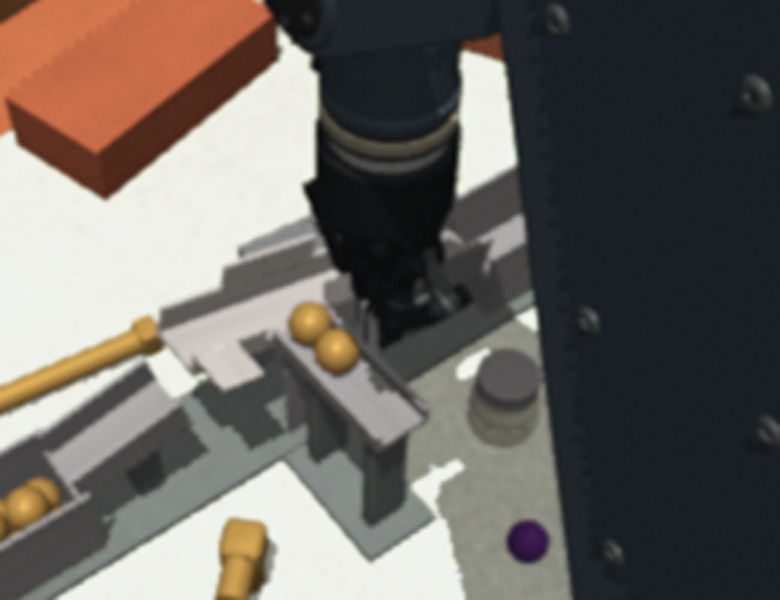

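The gate stays over with the left tab up, and both balls wait on the track. The shut fingers are above the track, behind the rear ball. Now I descend and look.

>>> {"method": "send_rows", "body": {"motion": [{"gripper": 0, "travel": [-1, 0, 20], "rotation": [0, 0, 0]}, {"gripper": 0, "travel": [0, 0, 20], "rotation": [0, 0, 0]}, {"gripper": 0, "travel": [0, 0, 15], "rotation": [0, 0, 0]}, {"gripper": 0, "travel": [0, 0, 7], "rotation": [0, 0, 0]}, {"gripper": 0, "travel": [0, 0, 0], "rotation": [0, 0, 0]}, {"gripper": 0, "travel": [0, 0, 0], "rotation": [0, 0, 0]}]}}

```text
t: 6.72
tcp_pos: [0.4576, -0.0133, 0.1367]
tool_rot: [0.779, 0.626, -0.0, -0.0]
force: [0.3, -0.7, 0.8]
finger_gap: 0.001
```

```bash
python3 - <<'E'
from h import *
s=manip.sense();p=np.array(s['tcp_pos'])
print(p,s['force'],(np.array(proj('side',p))-[280,210])*6)
im=snap('side','s4.png')
cv2.imwrite('pics/c4.png',cv2.resize(im[210:310,280:380],None,fx=6,fy=6,interpolation=cv2.INTER_CUBIC))
E
```

```text
[ 0.45757586 -0.01326871  0.13670726] [ 0.2777607  -0.70476862  0.76953646] [274.72056637 372.07444976]
```

View pics/c4.png

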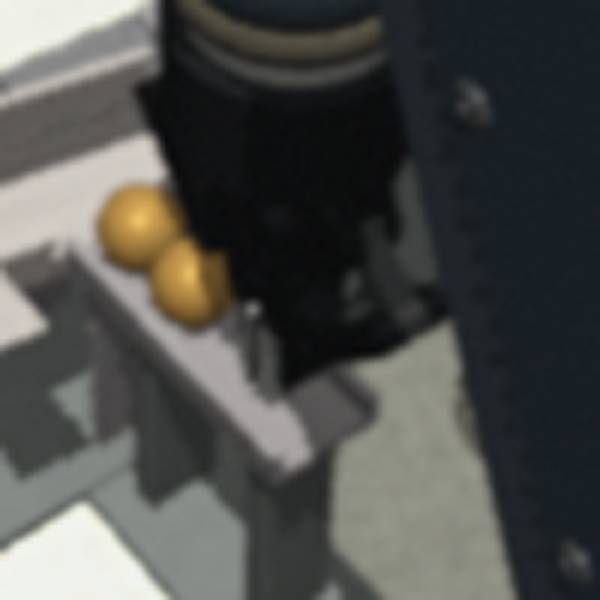

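The finger sits inside the track on the ball line: the extrapolated line gives (275,373), and the TCP projects to (275,372). There is a small gap to the rear ball at (192,282). Now I push slowly.

>>> {"method": "send_rows", "body": {"motion": [{"gripper": 0, "travel": [0, 4, 2], "rotation": [0, 0, 0]}, {"gripper": 0, "travel": [0, 4, 1], "rotation": [0, 0, 0]}, {"gripper": 0, "travel": [0, 4, 0], "rotation": [0, 0, 0]}, {"gripper": 0, "travel": [0, 4, 0], "rotation": [0, 0, 0]}, {"gripper": 0, "travel": [0, 3, 0], "rotation": [0, 0, 0]}, {"gripper": 0, "travel": [0, 3, 0], "rotation": [0, 0, 0]}, {"gripper": 0, "travel": [0, 3, 0], "rotation": [0, 0, 0]}, {"gripper": 0, "travel": [0, 3, 0], "rotation": [0, 0, 0]}, {"gripper": 0, "travel": [0, 3, 0], "rotation": [0, 0, 0]}, {"gripper": 0, "travel": [0, 3, 0], "rotation": [0, 0, 0]}]}}

```text
t: 7.6
tcp_pos: [0.4916, -0.0202, 0.134]
tool_rot: [0.779, 0.627, 0.0, 0.001]
force: [0.5, -0.4, 0.4]
finger_gap: -0.001
```

```bash
python3 - <<'E'
from h import *
s=manip.sense();p=np.array(s['tcp_pos']);print(p,s['force'])
im=snap('side','s5.png');hs=cv2.cvtColor(im,cv2.COLOR_BGR2HSV);m=cv2.inRange(hs,(10,120,60),(30,255,255))
m[300:]=0;m[:,:285]=0;m[:200]=0
for k in cv2.findContours(m,0,2)[0]:
  if cv2.contourArea(k)>8: print(cv2.contourArea(k),cv2.boundingRect(k))
E
```

```text
[ 0.49158272 -0.02018025  0.13397543] [ 0.50144878 -0.35352248  0.37171096]
78.5 (300, 245, 9, 13)
124.0 (287, 230, 14, 14)
```

>>> {"method": "send_rows", "body": {"motion": [{"gripper": 0, "travel": [0, 3, 0], "rotation": [0, 0, 0]}, {"gripper": 0, "travel": [0, 3, 0], "rotation": [0, 0, 0]}, {"gripper": 0, "travel": [0, 3, 0], "rotation": [0, 0, 0]}, {"gripper": 0, "travel": [0, 3, 0], "rotation": [0, 0, 0]}, {"gripper": 0, "travel": [0, 3, 0], "rotation": [0, 0, 0]}, {"gripper": 0, "travel": [0, 3, 0], "rotation": [0, 0, 0]}, {"gripper": 0, "travel": [0, 3, 0], "rotation": [0, 0, 0]}, {"gripper": 0, "travel": [0, 3, 0], "rotation": [0, 0, 0]}, {"gripper": 0, "travel": [0, 3, 0], "rotation": [0, 0, 0]}, {"gripper": 0, "travel": [0, 0, 0], "rotation": [0, 0, 0]}, {"gripper": 0, "travel": [0, 0, 0], "rotation": [0, 0, 0]}, {"gripper": 0, "travel": [0, 0, 0], "rotation": [0, 0, 0]}]}}

```text
t: 8.65
tcp_pos: [0.507, -0.0229, 0.1339]
tool_rot: [0.779, 0.627, -0.007, -0.009]
force: [-17.8, 2.9, 19.8]
finger_gap: 0.002
```

```bash
python3 - <<'E'
from h import *
s=manip.sense();p=np.array(s['tcp_pos']);print(p,s['force'])
a=snap('side','s6.png')[140:340,200:460];b=snap('top','t6.png')[160:290,180:440]
r=lambda i,k:cv2.resize(i,None,fx=k,fy=k,interpolation=cv2.INTER_CUBIC)
cv2.imwrite('pics/c6.png',r(np.vstack([a,b]),1.8))
E
```

```text
[ 0.50696878 -0.02287467  0.13390563] [-17.78308736   2.87738819  19.8007404 ]
```

View pics/c6.png

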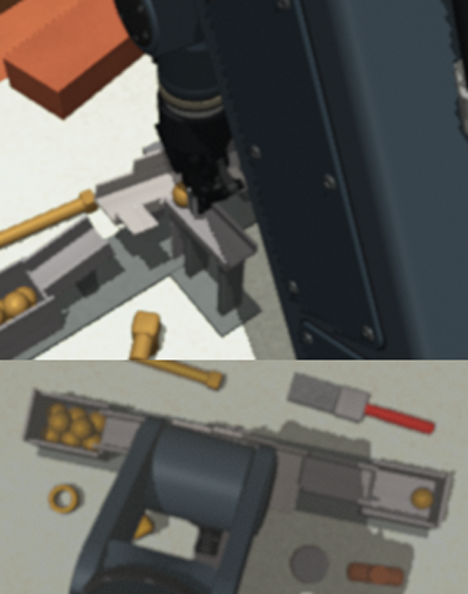

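One ball is in the right bin at (422,498) in the lower half of the crop. The rear ball is jammed at the sill at (182,193): the force (-18 N in x, +20 N in z) shows the finger bearing on its upper side. I back off, tilt the fingertip forward, lower it and look.

>>> {"method": "send_rows", "body": {"motion": [{"gripper": 0, "travel": [0, -10, 0], "rotation": [0, 0, 0]}, {"gripper": 0, "travel": [0, -15, 0], "rotation": [0, 0, 0]}, {"gripper": 0, "travel": [0, -5, 0], "rotation": [-6, 0, 0]}, {"gripper": 0, "travel": [0, 0, 0], "rotation": [-6, 0, 0]}, {"gripper": 0, "travel": [0, 0, 0], "rotation": [0, 0, 0]}, {"gripper": 0, "travel": [0, 0, 0], "rotation": [0, 0, 0]}]}}

```text
t: 9.25
tcp_pos: [0.4866, -0.0189, 0.1337]
tool_rot: [0.775, 0.623, 0.065, 0.08]
force: [-0.0, 0.4, 0.0]
finger_gap: -0.003
```

```bash
python3 - <<'E'
from h import *
s=manip.sense();p=np.array(s['tcp_pos']);O=np.array([.576,-.034]);a=-.215;R=np.array([[np.cos(a),-np.sin(a)],[np.sin(a),np.cos(a)]])
print(p,s['force'],s['tool_rot'],'sorter',(p[:2]-O)@R*1000,(np.array(proj('side',p))-[270,200])*6)
im=snap('side','s7.png')
c=im[200:300,270:370];c=cv2.resize(c,None,fx=6,fy=6,interpolation=cv2.INTER_CUBIC)
cv2.imwrite('pics/c7.png',cv2.convertScaleAbs(c,alpha=1.6,beta=25))
E
```

```text
[ 0.48664792 -0.01894975  0.13372523] [-0.04633253  0.41401512  0.03767506] [0.7750528  0.62346324 0.06455779 0.08011891] sorter [-90.50580535  -4.35929309] [277.23326057 378.15400453]
```

View pics/c7.png

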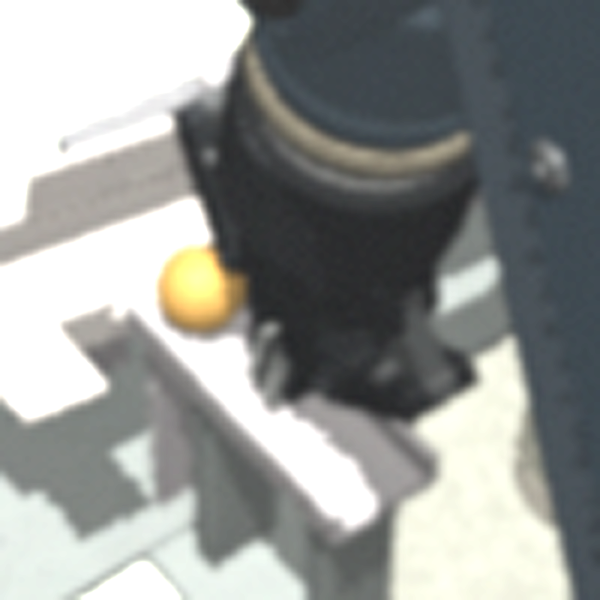

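The ball rests at the sill at (200,289) and the finger is free behind it. I lower the tip 4 mm and push horizontally with the tilt on.

>>> {"method": "send_rows", "body": {"motion": [{"gripper": 0, "travel": [0, -0.8, 3.9], "rotation": [0, 0, 0]}, {"gripper": 0, "travel": [0, 3.9, 0.8], "rotation": [0, 0, 0]}, {"gripper": 0, "travel": [0, 3.9, 0.8], "rotation": [0, 0, 0]}, {"gripper": 0, "travel": [0, 3.9, 0.8], "rotation": [0, 0, 0]}, {"gripper": 0, "travel": [0, 2.9, 0.6], "rotation": [0, 0, 0]}, {"gripper": 0, "travel": [0, 2.9, 0.6], "rotation": [0, 0, 0]}, {"gripper": 0, "travel": [0, 2.9, 0.6], "rotation": [0, 0, 0]}, {"gripper": 0, "travel": [0, 0, 0], "rotation": [0, 0, 0]}]}}

```text
t: 9.97
tcp_pos: [0.5067, -0.0233, 0.1297]
tool_rot: [0.775, 0.624, 0.064, 0.08]
force: [-3.4, 0.6, 3.9]
finger_gap: 0.002
```

```bash
cat > chk.py <<'E'
from h import *
import sys
s=manip.sense();p=np.array(s['tcp_pos']);O=np.array([.576,-.034]);a=-.215;R=np.array([[np.cos(a),-np.sin(a)],[np.sin(a),np.cos(a)]])
print(s['t'],p,s['force'],'sorter',(p[:2]-O)@R*1000)
for n in('side','top'):
  im=snap(n,sys.argv[1]+n+'.png');m=cv2.inRange(cv2.cvtColor(im,cv2.COLOR_BGR2HSV),(12,120,60),(30,255,255))
  if n=='side':m[300:]=0;m[:,:285]=0;m[:190]=0
  else: m[255:]=0;m[:150]=0;m[:,:285]=0;m[:,450:]=0
  print(n,[(cv2.contourArea(k),cv2.boundingRect(k)) for k in cv2.findContours(m,0,2)[0] if cv2.contourArea(k)>8])
E
python3 chk.py a
```

```text
9.9667 [ 0.50665052 -0.02326249  0.12969301] [-3.42699636  0.58990725  3.93091653] sorter [-70.04362304  -4.3052346 ]
side [(80.0, (297, 240, 9, 15))]
top [(68.5, (409, 232, 11, 10)), (98.0, (285, 164, 18, 12))]
```

The same 45° reaction with a lowered, tilted finger suggests friction: the rolling ball's back surface moves upward, and the rubber tip holds it down. I'll drop the tilt, start low, and push forward while rising with the ball's surface.

>>> {"method": "send_rows", "body": {"motion": [{"gripper": 0, "travel": [0, -7.8, -1.7], "rotation": [0, 0, 0]}, {"gripper": 0, "travel": [0, 0, 0], "rotation": [6, 0, 0]}, {"gripper": 0, "travel": [0, 0, 0], "rotation": [6, 0, 0]}, {"gripper": 0, "travel": [0, 0, 3], "rotation": [0, 0, 0]}, {"gripper": 0, "travel": [0, 0, 0], "rotation": [0, 0, 0]}, {"gripper": 0, "travel": [0, 3, 0], "rotation": [0, 0, 0]}, {"gripper": 0, "travel": [0, 3, 0], "rotation": [0, 0, 0]}, {"gripper": 0, "travel": [0, 0, 0], "rotation": [0, 0, 0]}]}}

```text
t: 10.73
tcp_pos: [0.5036, -0.0226, 0.1267]
tool_rot: [0.779, 0.627, -0.001, -0.002]
force: [-4.8, 0.5, 4.3]
finger_gap: -0.002
```

>>> {"method": "send_rows", "body": {"motion": [{"gripper": 0, "travel": [0, 2, -2], "rotation": [0, 0, 0]}, {"gripper": 0, "travel": [0, 2, -2.5], "rotation": [0, 0, 0]}, {"gripper": 0, "travel": [0, 2, -2.5], "rotation": [0, 0, 0]}, {"gripper": 0, "travel": [0, 0, 0], "rotation": [0, 0, 0]}]}}

```text
t: 11.07
tcp_pos: [0.5116, -0.0245, 0.1347]
tool_rot: [0.779, 0.627, -0.0, -0.0]
force: [-4.7, 0.6, 6.4]
finger_gap: -0.0
```

```bash
python3 chk.py b
```

```text
11.0667 [ 0.51163544 -0.02447113  0.13468427] [-4.74973808  0.61031678  6.3949349 ] sorter [-64.91561179  -4.42252876]
side [(63.0, (295, 239, 8, 13))]
top [(69.5, (409, 232, 11, 10)), (97.0, (285, 164, 18, 12))]
```

>>> {"method": "send_rows", "body": {"motion": [{"gripper": 0, "travel": [0, 2.5, -1.5], "rotation": [0, 0, 0]}, {"gripper": 0, "travel": [0, 2.5, -1.5], "rotation": [0, 0, 0]}, {"gripper": 0, "travel": [0, 2.5, -1.5], "rotation": [0, 0, 0]}, {"gripper": 0, "travel": [0, 2.5, -1.5], "rotation": [0, 0, 0]}, {"gripper": 0, "travel": [0, 0, 0], "rotation": [0, 0, 0]}]}}

```text
t: 11.58
tcp_pos: [0.5241, -0.0274, 0.1407]
tool_rot: [0.779, 0.627, 0.002, 0.002]
force: [0.4, -0.1, -0.2]
finger_gap: -0.002
```

```bash
python3 chk.py c
```

```text
11.5833 [ 0.524099   -0.02743126  0.14074682] [ 0.41721284 -0.12732001 -0.21169008] sorter [-52.10747775  -4.65543928]
side [(97.0, (288, 235, 11, 13))]
top [(70.5, (409, 232, 11, 10)), (97.0, (285, 164, 18, 12))]
```

The force is gone and the ball is over. I lift away and let it roll.

>>> {"method": "send_rows", "body": {"motion": [{"gripper": 0, "travel": [0, -10, -10], "rotation": [0, 0, 0]}, {"gripper": 0, "travel": [0, -10, -20], "rotation": [0, 0, 0]}, {"gripper": 0, "travel": [0, -10, -20], "rotation": [0, 0, 0]}, {"gripper": 0, "travel": [0, -20, -20], "rotation": [0, 0, 0]}, {"gripper": 0, "travel": [0, -20, -20], "rotation": [0, 0, 0]}, {"gripper": 0, "travel": [0, -20, -20], "rotation": [0, 0, 0]}, {"gripper": 0, "travel": [0, 0, -20], "rotation": [0, 0, 0]}, {"gripper": 0, "travel": [0, 0, 0], "rotation": [0, 0, 0]}, {"gripper": 0, "travel": [0, 0, 0], "rotation": [0, 0, 0]}, {"gripper": 0, "travel": [0, 0, 0], "rotation": [0, 0, 0]}, {"gripper": 0, "travel": [0, 0, 0], "rotation": [0, 0, 0]}, {"gripper": 0, "travel": [0, 0, 0], "rotation": [0, 0, 0]}]}}

```text
t: 12.68
tcp_pos: [0.4336, -0.0075, 0.2688]
tool_rot: [0.779, 0.627, -0.001, -0.001]
force: [0.2, 0.0, -0.1]
finger_gap: 0.001
```

```bash
python3 chk.py d; python3 - <<'E'
import cv2,numpy as np
a=cv2.imread('pics/dside.png')[140:340,200:460];b=cv2.imread('pics/dtop.png')[160:290,180:440]
cv2.imwrite('pics/c8.png',cv2.resize(np.vstack([a,b]),None,fx=1.8,fy=1.8,interpolation=cv2.INTER_CUBIC))
E
```

```text
12.6833 [ 0.43360965 -0.00745955  0.26882325] [ 0.22983609  0.04771665 -0.08030213] sorter [-144.77435151   -4.44922009]
side [(46.0, (371, 210, 11, 9))]
top [(71.5, (409, 232, 11, 10)), (69.5, (395, 229, 10, 10)), (97.0, (285, 164, 18, 12))]
```

View pics/c8.png

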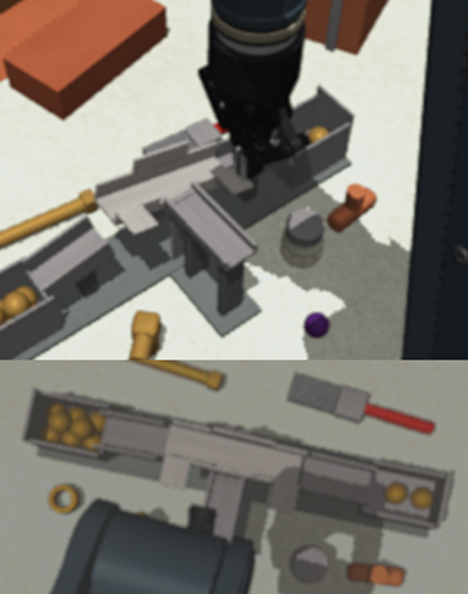

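Both balls are in the right bin, at (397,493) and (422,498) in the lower half of the crop. The track is empty, the gate is still over with its left end up, and the bystanders stand as before. I wait a moment, check that the balls are at rest, and hand in.

>>> {"method": "send_rows", "body": {"motion": [{"gripper": 0, "travel": [0, 0, -10], "rotation": [0, 0, 0]}, {"gripper": 0, "travel": [0, 0, 0], "rotation": [0, 0, 0]}, {"gripper": 0, "travel": [0, 0, 0], "rotation": [0, 0, 0]}, {"gripper": 0, "travel": [0, 0, 0], "rotation": [0, 0, 0]}, {"gripper": 0, "travel": [0, 0, 0], "rotation": [0, 0, 0]}, {"gripper": 0, "travel": [0, 0, 0], "rotation": [0, 0, 0]}]}}

```text
t: 13.28
tcp_pos: [0.4337, -0.0074, 0.2796]
tool_rot: [0.779, 0.627, -0.0, -0.0]
force: [-0.1, 0.2, -0.4]
finger_gap: -0.001
```

```bash
python3 chk.py e; python3 - <<'E'
from h import *
O=np.array([.576,-.034]);a=-.215;R=np.array([[np.cos(a),-np.sin(a)],[np.sin(a),np.cos(a)]])
for uv in((414,236.5),(399.5,233.5)):print((onz('top',*uv,.027)[:2]-O)@R*1000)
print(manip.sign_off())
E
```

```text
13.2833 [ 0.43367466 -0.00743794  0.27962347] [-0.10480926  0.24594201 -0.42880212] sorter [-144.71544296   -4.41423873]
side [(75.0, (363, 210, 19, 15))]
top [(71.5, (409, 232, 11, 10)), (69.5, (395, 229, 10, 10)), (97.0, (285, 164, 18, 12))]
[  -3.26147046 -251.70287581]
[  -3.19547479 -216.93511561]
the job is handed in; nothing more can be done
None
```

The job is done and handed in at 13.3 s. Both brass balls are in the right bin and the gate is over to its right stop.

- **Gate:** I pressed the raised right tab with the shut fingertips until it stopped. The force rose from 14 to 24 N while the height held at 107 mm, and both balls were still on the track. I did not measure the gate angle directly.
- **Balls:** The first push sent the front ball over the sill. The rear ball then jammed against the sill (about 18 N back and 20 N up on the finger), probably from fingertip friction. Tilting the finger did not help; a low push that rose as it went forward did.
- **Last checks:** The balls read at sorter y ≈ -252 and -217 mm, x ≈ -3 mm, inside the bin, and the top view shows no movement over the last 0.6 s. In the pictures the gate is still over and the bystanders look untouched. The hand is clear at z = 280 mm with about 0 N on it.

None of the last checks failed or disagreed. Earlier, the side and top views differed by up to 4 mm, which did not matter for this job.

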